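# Nest the spare pot, then hold the lens rack against its spring stop

## Task

Put the spare aluminium pot from the shelf upright into the matching pot standing in the lens rack, so that it nests fully, and let go of it. Then, without upsetting the lenses or disturbing the blower, filter case or dish, push the rack by its upright end plate along its track against the spring-loaded stop until the steel pin is pressed in about half way (7 mm, about 7 N), never all the way, and keep it there steadily for at least three seconds so that I can tighten the clamp screw. Finish while still pressing: do not let go.

Things in the scene. Friction and masses are not known exactly. Their poses are not given: they have to be found in the camera images.
- track: Fixed aluminium track, 108 x 500 mm, floor 6 mm thick, guide rails (tops 16 mm above the shelf) along its long sides. Origin: centre of its underside; +y is the way the rack slides. Wooden stop block (100 x 45 mm, top 56 mm above the shelf) at its +y end, near face at y = +204 mm. Slippery: the loaded rack (about 1 kg) resists with only 1 to 1.5 N and stays where it is left.
- rack: Loose wooden block on the track floor, 84 (x) x 310 (y) x 22 mm, 2 mm play each side; wells 48 mm wide, 16 mm deep at y = +115, +41, -33, -107 mm. Origin: centre of underside. +y end starts 40 to 90 mm short of the pin. Upright push plate at the -y end: 70 mm wide, y -155 to -145 mm, top 84 mm above the underside; the well beside it is empty, the others hold lenses and rack pot in any order.
- rack_push (a point): Point on the outer (-y) face of the rack's push plate, centre of its width, 55 mm above the rack's underside: push here towards the track's +y.
- rack_nose (a point): Centre of the rack's +y end face, 15 mm above its underside: the spot that meets the pin.
- pin_tip (a point): Centre of the end face of the steel stop pin (16 mm diameter) that sticks out of the stop block towards the rack by 24 mm, at y = +180 mm of the track when free, 21 mm above the shelf; moves with the pin.
- pin (a joint): How far the stop pin is pushed in, in m: 0 free, 0.014 all the way in. Linear spring of 1.0 N per mm, no preload (7 mm = 7 N).
- rack_pot: Aluminium stacking pot in a well of the rack, open at the top, 80 mm high, 50 to 100 g. Origin: centre of its underside (12 mm above the shelf). Tapered body, outer radius 20.5 mm at the foot to 27.5 mm at height 50 mm; above that a straight collar, outer radius 32 mm, height 50 to 80 mm, inner radius at the mouth 29.5 mm.
- loose_pot: The spare pot, same shape and size as the rack pot, upright on the shelf on the far side of the rack. Origin: centre of its underside. Can be gripped from above across its 64 mm collar. Nested, its collar's lower edge rests on the other pot's rim: its underside is then 30 mm above the other's underside; about 2 mm play all round.
- lens_a: Matte black zoom lens, 64 mm across at its widest, 82 mm high, standing in a well of the rack (top 94 mm above the shelf). Origin: centre of its underside. 200 to 330 g.
- lens_b: Matte black zoom lens, 62 mm across at its widest, 74 mm high, standing in a well of the rack (top 86 mm above the shelf). Origin: centre of its underside. 200 to 330 g.
- blower: Bystander: dark silicone air blower standing upright, bulb 62 mm across, 125 mm high with its nozzle. Origin: centre of its underside.
- filter_case: Bystander: flat round grey plastic filter case, 82 mm across, 20 mm high. Origin: centre of its underside.
- dish: Bystander: small white ceramic dish, 104 mm across, 30 mm high, with three black lens caps stacked in it. Origin: centre of its underside.
There are look-alikes about, which are no part of the job. Leave any blue or purple look-alike of the loose_pot alone.

How it is judged:
By the outcome, as a careful person would: the job done as asked, in the order asked, and still so for the second after the job is handed in, while the arm keeps its last pose, push and grip.
It also fails if it takes over 61 s, if anything falls off the work surface, if the arm or the gripper's body presses on something with over 40 N, if the wrist force passes 120 N, or if a joint passes its speed limit or range.

## Robot

A 7-joint arm with a two-finger parallel gripper is mounted at the origin on the work surface. World frame = base frame: x ahead of the robot, y to its left, z up, the work surface at z = 0. Lengths are in m, angles in rad, forces in N, time in s.
With the tool pointing down it reaches from about 0.4 to 0.85 m from the base axis. Payload 4.5 kg.
Tool frame: the origin (TCP) lies between the finger pads; the fingertips stand 19 mm ahead of it and the grasp point (between the pads) is the TCP; z points along the fingers, y is the line along which they close (so a half turn about z gives the same grasp; the last joint's range is limited). The gripper opens to 88 mm and grips with 3 to 60 N. Pads are 18 mm wide; open, the fingers measure 123 mm over their backs; the gripper's body (75 mm by 187 mm) begins 45 mm behind the grasp point.
Start: joints at [1.136, 0.689, -0.195, 1.565, 0.157, 0.902, -0.215], TCP at [0.282, -0.558, 0.258] pointing down, gripper open.
Joint ranges: [-3.01, 3.01], [-0.46, 2.08], [-1.47, 1.51], [0.13, 2.56], [-1, 4.14], [0.04, 2.09], [-2.66, 2.66]. Speed limits (rad/s): [2.57, 2.57, 3.14, 3.14, 3.14, 3.14, 3.14].

## Interface

Orientations are given as a rotation vector (axis times angle).
In Python, from rig import robot gives the robot as it stands.
- The arm moves only by the tool move_arm, never from a script. Its argument "increments" is a list of rows, each a list of 5 numbers: the shift along the tool's x, y, z in mm, then the turn about the tool's z in rad, then the finger opening in mm, from 0 to 88.1. In form: [[x, y, z, turn, fingers], ...]. A call has 1 to 10 rows; each row is the pose to reach, as a shift and turn from the pose commanded when the call began, along the tool's axes at that moment; what a row does not reach only later rows make up. A row lasts 1/10 s, in which the tool goes at most 50 mm and 8.59 degrees, less where a joint would pass 70% of its speed; a pose out of reach is approached as far as the arm can. A call with a gripper value outside its range is refused whole. The fingers move at their own pace and stop on an object; "squeeze" is the grip in N (left out, the last holds). Time passes only in rows, so rows that repeat a pose let the fingers close. It gives the time, the measured TCP pose, the force, the opening and the grip force at its end, in the units of the state.
- robot.get_obs(): the state, without advancing time (a new reading comes with each control period).
- robot.grab_frame(name): name is "scene" or "top" or "wrist"; returns a dict with "image" (384x512x3 uint8, red, green, blue), "fx", "fy", "cx", "cy" (pixels), "pose" (4x4, takes a point from camera to world coordinates). Camera axes: x right, y up, looking along -z (the intrinsics and any distortion apply to the point x, -y, -z); pixel columns grow to the right and rows downward; lengths in m; the calibration is good to about 2 mm. A picture is of the moment at which its call begins. There is no depth.
- robot.finish_job(): hands the job in; it is judged then, once.
Trained networks look in a picture, given as the dict that the camera call returned (one of the last four; its "shot" number tells which), for a name from the list of things; names that differ only in an ending like _2 or _b are one class to them, and where a whole thing is asked for, a point or a joint stands for the part that bears it (a point fixed in the world has none). Each returns a list of dicts, best first, with "score" (0 to 1); they miss things now and then, are a little off and sometimes report something else, mostly with a low value. They report only what shows in the picture. A call takes as long as a camera call. They do not tell look-alikes from the thing itself.
- robot.recognise(picture, name): "extent" ([left, top, width, height] in pixels, round what is visible of it).
- robot.cut_out(picture, name): "region" (384x512 bool, what is visible of it) and "extent" ([left, top, width, height] in pixels, round what is visible of it).
The state is a dict: "t": time; "qpos": joint angles; "joint_vel": joint speeds; "joint_torque": joint torques, N m; "tcp_pos": TCP position; "tool_rot": TCP orientation; "force": force on the tool from outside, world axes, zero at the start; "ft_torque": the same for the moment, N m; "finger_gap": finger opening in m; "grip_force": force on a finger pad.
Only numpy, scipy, OpenCV 4.12 (cv2) and the standard library are available. Lean on these libraries where they do the work, as an engineer would, in place of code of your own. Each camera call takes 0.05 s, during which the arm holds its last target. There are 200 camera calls.

## Working session

There is one attempt and no reset: what is moved stays moved. The work goes in short steps, Python scripts to look and compute and a tool call to move; the robot and the scene stay as the last step left them, time stands still between calls to the robot, and variables do not carry over. Pictures are saved under pics/ and viewed, at most 10 in all, crops included, and the job is handed in when it is done.

Besides the shell and the picture viewer there is one more tool, called after "Request:" as name(argument=value, ...), one argument or row to a line, values as JSON. move_arm: Moves the arm, as the interface text tells. Its arguments: {"type":"object","properties":{"increments":{"type":"array"},"squeeze":{"type":"number"}},"required":["increments"]}

```bash
mkdir -p pics; ls; cat > h.py <<'E'
import numpy as np, cv2
from rig import robot
from scipy.spatial.transform import Rotation as R
def save(p,n): cv2.imwrite(f'pics/{n}.png',p['image'][:,:,::-1])
def proj(p,X):
    T=np.array(p['pose']);c=(np.atleast_2d(X)-T[:3,3])@T[:3,:3]
    return np.c_[p['cx']+p['fx']*c[:,0]/-c[:,2], p['cy']-p['fy']*c[:,1]/-c[:,2]]
def ray(p,u,v):
    T=np.array(p['pose']);d=T[:3,:3]@np.array([(u-p['cx'])/p['fx'],-(v-p['cy'])/p['fy'],-1]);return T[:3,3],d
def atz(p,u,v,z):
    o,d=ray(p,u,v);return o+d*(z-o[2])/d[2]
def tri(obs):
    A=np.zeros((3,3));b=np.zeros(3)
    for p,u,v in obs:
        o,d=ray(p,u,v);d=d/np.linalg.norm(d);M=np.eye(3)-np.outer(d,d);A+=M;b+=M@o
    return np.linalg.solve(A,b)
E
python3 - <<'E'
from h import *
o=robot.get_obs();print({k:np.round(v,3) for k,v in o.items()})
P={n:robot.grab_frame(n) for n in('scene','top','wrist')}
for n,p in P.items():
    print(n,[k for k in p],p['fx'],p['cx'],p['cy'],np.round(p['pose'],3).tolist())
    if n!='wrist':save(p,n)
    for t in ('rack','rack_pot','lens_a','blower','filter_case','dish','track'):
        r=robot.recognise(p,t);print(n,t,[(np.round(x['extent']).tolist(),round(x['score'],2)) for x in r[:5]])
im=np.hstack([P['scene']['image'],P['top']['image']])
E
```

```text
pics
{'t': np.float64(0.0), 'qpos': array([ 1.136,  0.69 , -0.194,  1.566,  0.157,  0.902, -0.215]), 'joint_vel': array([-0.001, -0.002, -0.002, -0.001, -0.   ,  0.   ,  0.   ]), 'joint_torque': array([-0.0000e+00, -5.2756e+01, -1.2670e+00, -1.5343e+01, -5.3000e-02,
        7.0000e-03,  0.0000e+00]), 'tcp_pos': array([ 0.282, -0.557,  0.257]), 'tool_rot': array([-3.054e+00, -7.290e-01,  1.000e-03]), 'force': array([0.825, 1.321, 0.465]), 'ft_torque': array([0.01 , 0.023, 0.052]), 'grip_force': np.float64(0.0), 'finger_gap': np.float64(0.088)}
scene ['image', 'fx', 'fy', 'cx', 'cy', 'pose', 'shot'] 471.9952700172564 259.6731903642307 194.05662700448025 [[0.648, -0.591, 0.481, 1.114], [0.762, 0.498, -0.414, -0.419], [0.005, 0.635, 0.773, 0.916], [0.0, 0.0, 0.0, 1.0]]
scene rack [([142.0, 159.0, 127.0, 72.0], 0.9), ([124.0, 123.0, 188.0, 127.0], 0.59)]
scene rack_pot [([234.0, 144.0, 27.0, 30.0], 0.78), ([209.0, 152.0, 28.0, 30.0], 0.57)]
scene lens_a [([182.0, 169.0, 30.0, 30.0], 0.75), ([208.0, 149.0, 28.0, 34.0], 0.61)]
scene blower [([360.0, 113.0, 24.0, 38.0], 0.62)]
scene filter_c
[... 456 characters left out ...]
ack_pot []
top lens_a [([276.0, 218.0, 24.0, 20.0], 0.92), ([249.0, 219.0, 22.0, 20.0], 0.6), ([344.0, 135.0, 32.0, 35.0], 0.21)]
top blower [([115.0, 173.0, 24.0, 18.0], 0.55)]
top filter_case [([166.0, 139.0, 28.0, 28.0], 0.83), ([276.0, 220.0, 24.0, 20.0], 0.45)]
top dish [([343.0, 134.0, 36.0, 35.0], 0.91)]
top track [([177.0, 206.0, 172.0, 46.0], 0.7)]
wrist ['image', 'fx', 'fy', 'cx', 'cy', 'pose', 'shot'] 264.8025481018445 257.6980489846006 190.00456857260892 [[0.451, 0.856, 0.251, 0.347], [-0.892, 0.433, 0.126, -0.525], [-0.001, -0.281, 0.96, 0.383], [0.0, 0.0, 0.0, 1.0]]
wrist rack []
wrist rack_pot []
wrist lens_a []
wrist blower []
wrist filter_case []
wrist dish []
wrist track []
```

View pics/scene.png

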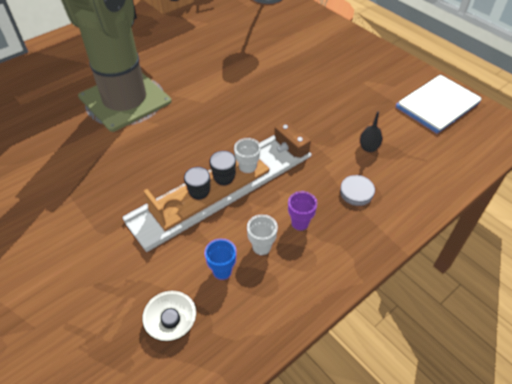

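View pics/top.png

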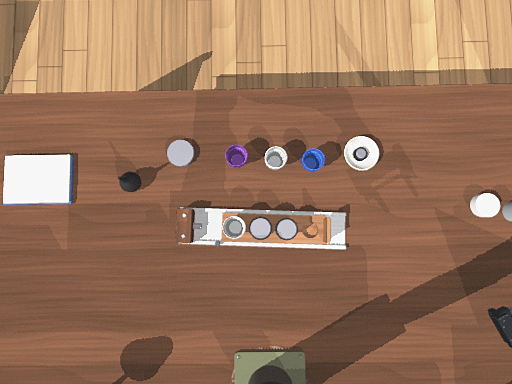

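The scene view shows the rack with its pot at (247,155) and the lenses at (223,168) and (197,183). The push plate is near (155,207) and the stop block at (292,140). On the far side stand three candidates for the loose pot: blue at (221,258), plain aluminium at (262,235) and purple at (302,210). The aluminium one fits the description, at (276,157) in the top view. Next I'll measure it from both views.

```bash
python3 - <<'E'
from h import *
P={n:robot.grab_frame(n) for n in('scene','top')}
for n,p in P.items():
    for t in ('loose_pot','rack','lens_a'):
        r=robot.cut_out(p,t);
        for x in r[:6]:
            m=x['region'];print(n,t,x['extent'],round(x['score'],2),np.mean(np.nonzero(m)[::-1],1).round(1),p['image'][m].mean(0).round())
s,t=P['scene'],P['top']
# hand-read mouth centres
print('loose mouth',tri([(s,262,226),(t,275.5,156)]),'rack mouth',tri([(s,247,147),(t,233,227)]))
print('plate/ track corners z=.016', [atz(t,u,v,.016)[:2].round(3) for u,v in((193,209),(346,213),(345,249),(192,244))])
a=cv2.resize(s['image'][110:290,110:340],None,fx=3,fy=3,interpolation=cv2.INTER_CUBIC)
b=cv2.resize(t['image'][130:265,165:390],None,fx=3,fy=3,interpolation=cv2.INTER_CUBIC)
cv2.imwrite('pics/tc.png',b[:,:,::-1]);cv2.imwrite('pics/sc.png',a[:,:,::-1])
E
```

```text
scene loose_pot [247.9, 216.7, 29.9, 39.1] 0.97 [261.2 233.7] [163. 165. 165.]
scene loose_pot [205.0, 240.8, 31.3, 40.9] 0.89 [220.4 258.1] [ 44.  88. 167.]
scene loose_pot [286.7, 190.8, 29.2, 36.5] 0.73 [301.4 209.2] [112.  61. 143.]
scene loose_pot [337.8, 175.4, 38.3, 30.0] 0.44 [356.3 190.3] [201. 202. 210.]
scene rack [142.4, 159.4, 126.5, 72.6] 0.66 [197.2 198.5] [161. 119.  80.]
scene lens_a [208.5, 149.3, 27.1, 33.9] 0.76 [222.5 168.1] [115. 114. 118.]
scene lens_a [184.5, 169.0, 26.9, 32.3] 0.7 [197.  183.3] [122. 119. 121.]
top loose_pot [226.7, 144.9, 19.8, 23.0] 0.73 [235.6 155.6] [112.  68. 142.]
top loose_pot [301.0, 148.3, 25.3, 22.1] 0.7 [312.5 159.8] [ 62.  97. 180.]
top rack [221.9, 212.5, 109.9, 33.4] 0.65 [284.5 228.5] [179. 132. 101.]
top lens_a [250.2, 213.6, 22.0, 26.0] 0.58 [259.7 227.6] [164. 162. 168.]
top lens_a [275.8, 217.6, 22.8, 19.8] 0.55 [286.1 228.5] [165. 165. 174.]
top lens_a [221.8, 211.9, 109.7, 34.5] 0.34 [287.2 228.5] [180. 130.  96.]
loose mouth [ 0.66611253 -0.02552619  0.08168578] rack mouth [0.46535968 0.09782042 0.09003569]
plate/ track corners z=.016 [array([0.522, 0.224]), array([ 0.502, -0.235]), array([ 0.396, -0.228]), array([0.417, 0.227])]
```

View pics/tc.png

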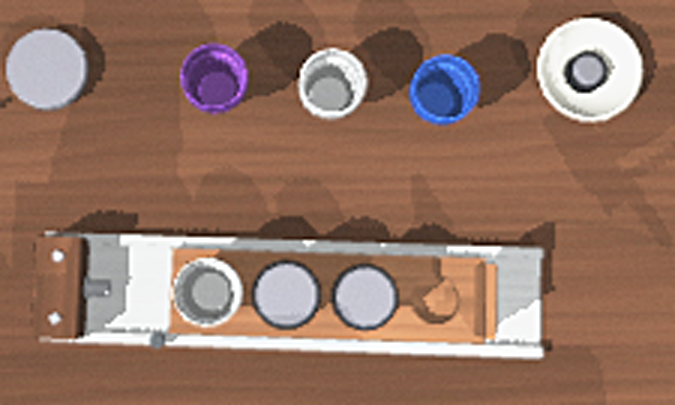

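View pics/sc.png

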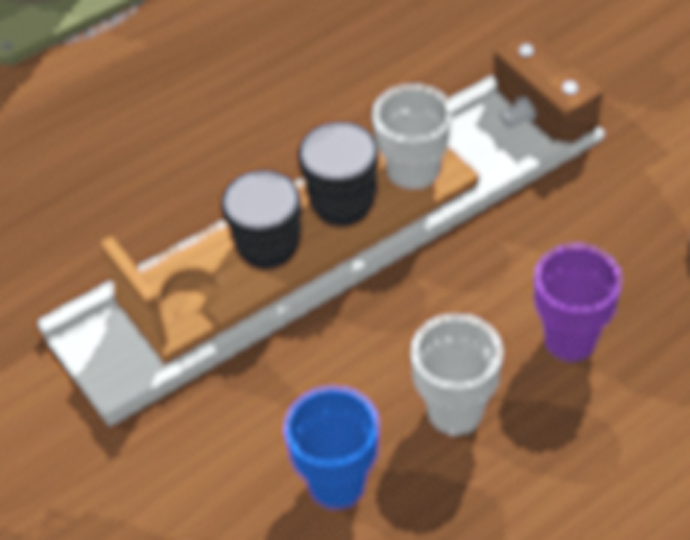

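The crops confirm it. The plain aluminium pot in the middle (top crop (333,83), scene crop (457,360)) is the spare, and its blue and purple neighbours are look-alikes. The rack pot is in the well nearest the pin. I'll move over there for close views from the wrist camera.

Request:
move_arm(
  increments=[
    [15,-8,0,-0.06,88],
    [45,-23,0,-0.16,88],
    [80,-41,0,-0.27,88],
    [120,-62,0,-0.38,88],
    [160,-83,0,-0.49,88],
    [200,-103,0,-0.6,88],
    [240,-124,0,-0.71,88],
    [280,-145,0,-0.82,88],
    [320,-165,0,-0.93,88],
    [355,-183,0,-1.056,88],
  ],
)

```text
t: 2.6
tcp_pos: [0.5179, -0.2301, 0.2582]
tool_rot: [2.261, 2.181, 0.002]
force: [0.6, -0.5, -0.7]
finger_gap: 0.0879
grip_force: 0.0
```

Request:
move_arm(
  increments=[
    [35,24,0,0,88],
    [75,52,0,0,88],
    [115,80,0,0,88],
    [150,105,0,0,88],
    [180,125,0,0,88],
    [200,139,0,0,88],
    [205,141,0,0,88],
    [205,141,0,0,88],
    [205,141,0,0,88],
  ],
)

```text
t: 3.5
tcp_pos: [0.6657, -0.0373, 0.2576]
tool_rot: [2.272, 2.169, -0.003]
force: [0.4, -2.0, 0.3]
finger_gap: 0.0881
grip_force: 0.0
```

```bash
python3 - <<'E'
from h import *
o=robot.get_obs();print(o['tcp_pos'],o['tool_rot'],o['qpos'].round(2),o['force'])
p=robot.grab_frame('wrist');save(p,'w1');np.savez('w1.npz',**{k:p[k] for k in('image','fx','fy','cx','cy','pose')})
print(np.round(p['pose'],3).tolist())
for n in('loose_pot','rack_pot','rack','lens_a'):
    for x in robot.cut_out(p,n)[:4]:
        m=x['region'];print(n,x['extent'],round(x['score'],2),p['image'][m].mean(0).round())
E
```

```text
[ 0.66571661 -0.03733123  0.25761833] [ 2.27240892  2.16854232 -0.00315328] [ 0.2   0.77 -0.43  1.42  0.35  1.03 -0.35] [ 0.37854946 -1.99266039  0.25892071]
[[0.999, 0.045, 0.014, 0.669], [-0.047, 0.958, 0.283, 0.034], [-0.001, -0.283, 0.959, 0.384], [0.0, 0.0, 0.0, 1.0]]
loose_pot [227.0, 24.2, 62.5, 72.4] 0.9 [132.  63. 168.]
loose_pot [227.8, 138.8, 53.5, 55.6] 0.82 [213. 215. 212.]
loose_pot [229.7, 213.1, 47.7, 58.3] 0.68 [ 41. 112. 222.]
rack_pot [228.9, 140.0, 55.5, 56.3] 0.27 [215. 216. 213.]
rack [62.8, 30.7, 89.3, 239.6] 0.72 [182. 124.  71.]
lens_a [37.8, 105.7, 82.1, 60.9] 0.59 [154. 153. 156.]
lens_a [57.7, 166.0, 72.8, 56.8] 0.58 [157. 154. 155.]
lens_a [228.8, 138.5, 54.7, 56.2] 0.23 [214. 215. 212.]
```

View pics/w1.png

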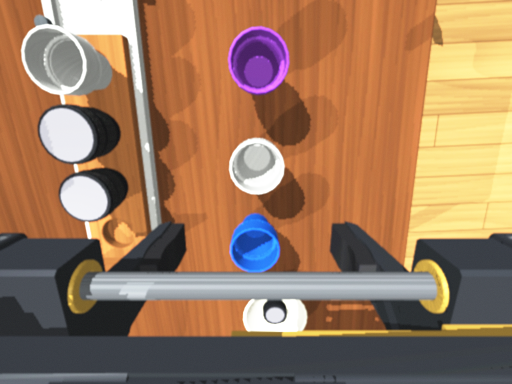

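The wrist view shows the loose pot's mouth at about (257,166), with purple above it at (259,60) and blue below at (255,243). The rack pot's mouth is at about (53,60). I'll compute the positions and cross-check with the top and scene views.

```bash
cat >> h.py <<'E'
from scipy.optimize import minimize
def rim(c,r,n=72):
    a=np.linspace(0,2*np.pi,n,endpoint=False);return np.c_[c[0]+r*np.cos(a),c[1]+r*np.sin(a),np.full(n,c[2])]
def fitrim(p,c0,z,r=.032,span=.01):
    "centre of a pot's outer rim at height z: strongest saturation/brightness edge round the projected circle"
    g=cv2.GaussianBlur(p['image'].astype(np.float32),(0,0),.8)
    def f(c):
        tot=0
        i=cv2.remap(g,proj(p,rim((*c,z),r-.0015)).astype(np.float32)[:,None],None,1)[:,0]
        o=cv2.remap(g,proj(p,rim((*c,z),r+.003)).astype(np.float32)[:,None],None,1)[:,0]
        return -np.mean(np.minimum(np.linalg.norm(i-o,axis=1),120))
    G=[(f((c0[0]+a,c0[1]+b)),c0[0]+a,c0[1]+b) for a in np.arange(-span,span,.001) for b in np.arange(-span,span,.001)]
    b=min(G);r_=minimize(f,b[1:],method='Nelder-Mead',options=dict(initial_simplex=[[b[1],b[2]],[b[1]+.001,b[2]],[b[1],b[2]+.001]]));return r_.x,r_.fun
E
python3 - <<'E'
from h import *
w=dict(np.load('w1.npz'));s=robot.grab_frame('scene');t=robot.grab_frame('top')
print('hand w',atz(w,257,166.5,.08),'rack',atz(w,53,60,.092))
for n,p in(('w',w),('s',s),('t',t)):
    for z in (.08,):
        print(n,'loose',z,*fitrim(p,(.664,-.027),z))
    print(n,'rack',*fitrim(p,(.465,.098),.092))
for n,c in(('loose',(.664,-.027)),('rack',(.465,.098))):
  for z in(.06,.07,.08,.09,.1,.11):
    print(n,z,[fitrim(p,c,z,span=.015)[0].round(4).tolist() for p in(w,s,t)])
E
```

```text
hand w [ 0.66505126 -0.0266061   0.08      ] rack [0.46593013 0.09394569 0.092     ]
w loose 0.08 [ 0.663 -0.027] -120.0
w rack [0.46647132 0.093195  ] -110.08702850341797
s loose 0.08 [ 0.66494092 -0.02662817] -76.95608520507812
s rack [0.48188279 0.10123319] -29.43235206604004
t loose 0.08 [ 0.662125  -0.0224375] -56.58717346191406
t rack [0.46590944 0.09713668] -85.90817260742188
loose 0.06 [[0.6661, -0.0345], [0.651, -0.0148], [0.6659, -0.0231]]
loose 0.07 [[0.6632, -0.0285], [0.6595, -0.0218], [0.6637, -0.023]]
loose 0.08 [[0.663, -0.027], [0.6649, -0.0266], [0.6621, -0.0224]]
loose 0.09 [[0.664, -0.026], [0.6703, -0.0313], [0.6605, -0.022]]
loose 0.1 [[0.6646, -0.0237], [0.6754, -0.0362], [0.6586, -0.0219]]
loose 0.11 [[0.6663, -0.0208], [0.6808, -0.041], [0.657, -0.0217]]
rack 0.06 [[0.4447, 0.097], [0.4807, 0.0796], [0.4674, 0.0968]]
rack 0.07 [[0.4507, 0.0949], [0.4936, 0.0857], [0.4654, 0.0987]]
rack 0.08 [[0.4566, 0.0934], [0.473, 0.1082], [0.4656, 0.0981]]
rack 0.09 [[0.4652, 0.0938], [0.4803, 0.1025], [0.4659, 0.0972]]
rack 0.1 [[0.4715, 0.0918], [0.4844, 0.1069], [0.4661, 0.0964]]
rack 0.11 [[0.4794, 0.09], [0.4807, 0.0824], [0.4661, 0.0955]]
```

Loose pot at (0.6645, -0.0265): the wrist and scene views agree at rim height 0.08. Rack pot is near (0.466, 0.095). I'll descend for the grasp.

Request:
move_arm(
  increments=[
    [4,0,15,0,88],
    [8,-1,40,0,88],
    [11,-1,70,0,88],
    [11,-1,100,0,88],
    [11,-1,130,0,88],
    [11,-1,155,0,88],
    [11,-1,172,0,88],
    [11,-1,182,0,88],
    [11,-1,186,0,88],
    [11,-1,186,0,88],
  ],
  squeeze=10,
)

```text
t: 4.85
tcp_pos: [0.6666, -0.0246, 0.072]
tool_rot: [2.272, 2.169, 0.001]
force: [-0.9, -0.2, 0.3]
finger_gap: 0.0879
grip_force: 0.0
```

Request:
move_arm(
  increments=[
    [0,0,0,0,76],
    [0,0,0,0,68],
    [0,0,0,0,60],
    [0,0,0,0,55],
    [0,0,0,0,55],
    [0,0,0,0,55],
  ],
  squeeze=10,
)

```text
t: 5.45
tcp_pos: [0.6665, -0.0245, 0.0724]
tool_rot: [2.271, 2.169, 0.001]
force: [-1.1, -0.2, 5.4]
finger_gap: 0.0645
grip_force: 10.0
```

Request:
move_arm(
  increments=[
    [0,0,-5,0,55],
    [0,0,-20,0,55],
    [0,0,-45,0,55],
    [0,0,-75,0,55],
    [0,0,-105,0,55],
    [0,0,-130,0,55],
    [0,0,-144,0,55],
    [0,0,-150,0,55],
    [0,0,-150,0,55],
  ],
)

```text
t: 6.35
tcp_pos: [0.6663, -0.0246, 0.2221]
tool_rot: [2.272, 2.169, 0.0]
force: [-0.5, -0.1, -1.4]
finger_gap: 0.0653
grip_force: 10.0
```

Request:
move_arm(
  increments=[
    [1,-8,0,0,55],
    [3,-28,0,0,55],
    [5,-58,0,0,55],
    [7,-92,0,0,55],
    [9,-126,0,0,55],
    [12,-158,0,0,55],
    [14,-182,0,0,55],
    [15,-196,0,0,55],
    [15,-201,0,0,55],
    [15,-201,0,0,55],
  ],
)

```text
t: 7.35
tcp_pos: [0.4652, -0.0005, 0.2212]
tool_rot: [-2.271, -2.17, 0.002]
force: [-0.8, 0.1, -1.0]
finger_gap: 0.065
grip_force: 10.0
```

```bash
python3 - <<'E'
from h import *
o=robot.get_obs();print(o['tcp_pos'],o['tool_rot'],o['qpos'].round(2),o['force'],o['finger_gap'])
p=robot.grab_frame('wrist');save(p,'w2');np.savez('w2.npz',**{k:p[k] for k in('image','fx','fy','cx','cy','pose')})
for z in(.085,.092,.1): print(z,*fitrim(p,(.466,.095),z), *fitrim(p,(.466,.095),z,.0295))
E
```

```text
[ 0.46516457 -0.00049815  0.22123147] [-2.27089284e+00 -2.16953961e+00  2.23451538e-03] [ 0.17  0.57 -0.41  2.06  0.4   0.59 -0.57] [-0.76861568  0.12147706 -0.99077843] 0.06497908966631824
0.085 [0.46671346 0.0922313 ] -116.5069580078125 [0.46652223 0.09216916] -112.65684509277344
0.092 [0.46592813 0.09205779] -101.91055297851562 [0.4662054 0.091035 ] -116.02692413330078
0.1 [0.46968643 0.08784795] -87.54823303222656 [0.46691004 0.09136634] -117.93985748291016
```

View pics/w2.png

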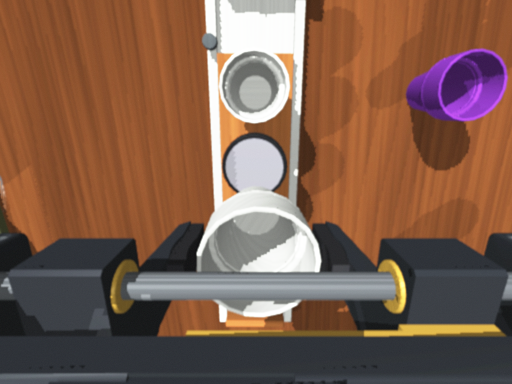

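The wrist view shows the rack pot's mouth at about (255,87). The held pot is upright with its rim centred near (259,258), and a lens cap is between them at (254,164). I'll compute the relative offset.

```bash
python3 - <<'E'
from h import *
w=dict(np.load('w2.npz'))
print('rack hand',atz(w,254.8,87,.092))
# held rim edge points by hand on outer rim -> circle
for zz in(.2275,.2295,.232):
    pts=np.array([atz(w,u,v,zz) for u,v in((199,258),(319,258),(203,232),(315,232))])
    print(zz,pts.round(4).tolist())
for zz in (.2265,.229,.232): print(zz,fitrim(w,(.466,0.0),zz,span=.006),fitrim(w,(.466,0.0),zz,r=.0295,span=.006))
im=w['image'].copy()
def draw(im,c,r,col):
    q=cv2.resize(im,None,fx=1,fy=1)
    cv2.polylines(im,[np.round(proj(w,rim(c,r))*8).astype(np.int32)],True,col,1,cv2.LINE_AA,3)
big=cv2.resize(w['image'],None,fx=3,fy=3,interpolation=cv2.INTER_CUBIC)
def db(c,r,col): cv2.polylines(big,[np.round((proj(w,rim(c,r))*3+1)*8).astype(np.int32)],True,col,1,cv2.LINE_AA,3)
db((.466,.0920,.092),.032,(255,0,0));db((.466,.0920,.092),.0295,(0,255,0))
x=fitrim(w,(.466,0.0),.2292,span=.006)[0];db((*x,.2292),.032,(255,0,0))
cv2.imwrite('pics/w2b.png',big[120:990,540:1010][:,:,::-1][:600+270:])
a=big[120:400,580:940];b=big[540:960,560:1000]
out=np.zeros((420,800,3),np.uint8);out[:280,:360]=a;out[:,360:]=b
cv2.imwrite('pics/w2c.png',out[:,:,::-1])
E
```

```text
rack hand [0.46650934 0.09300009 0.092     ]
0.2275 [[0.4351, 0.0011, 0.2275], [0.4963, -0.0016, 0.2275], [0.4387, 0.0155, 0.2275], [0.494, 0.013, 0.2275]]
0.2295 [[0.4357, 0.0023, 0.2295], [0.4958, -0.0004, 0.2295], [0.4392, 0.0164, 0.2295], [0.4936, 0.0139, 0.2295]]
0.232 [[0.4364, 0.0038, 0.232], [0.4952, 0.0011, 0.232], [0.4398, 0.0176, 0.232], [0.4931, 0.0152, 0.232]]
0.2265 (array([ 0.4639476 , -0.00410368]), np.float64(-89.98603057861328)) (array([ 0.46673616, -0.00564218]), np.float64(-96.05594635009766))
0.229 (array([ 0.46475164, -0.00289407]), np.float64(-90.75713348388672)) (array([ 0.46687588, -0.00565984]), np.float64(-97.68075561523438))
0.232 (array([ 0.46522116, -0.00104634]), np.float64(-86.68075561523438)) (array([ 0.46497784, -0.00304386]), np.float64(-100.30939483642578))
```

View pics/w2c.png

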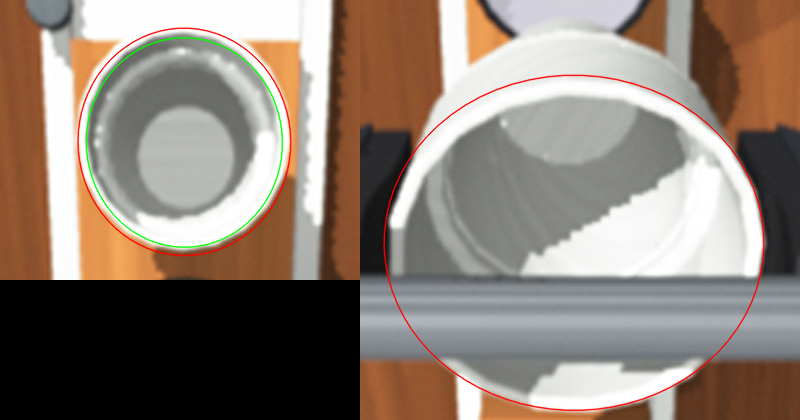

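Request:
move_arm(
  increments=[
    [5,0,0,0,55],
    [18,-1,0,0,55],
    [38,-2,0,0,55],
    [60,-2,0,0,55],
    [80,-3,0,0,55],
    [92,-4,0,0,55],
    [96,-4,0,0,55],
    [96,-4,10,0,55],
    [96,-4,25,0,55],
    [96,-4,40,0,55],
  ],
)

```text
t: 8.4
tcp_pos: [0.4665, 0.0943, 0.1807]
tool_rot: [2.274, 2.167, -0.001]
force: [0.4, 0.2, -0.6]
finger_gap: 0.0644
grip_force: 10.0
```

```bash
python3 - <<'E'
from h import *
o=robot.get_obs();print(o['tcp_pos'],o['tool_rot'],o['force'])
s=robot.grab_frame('scene');t=robot.grab_frame('top')
a=cv2.resize(s['image'][105:205,200:300],None,fx=5,fy=5,interpolation=cv2.INTER_CUBIC)
b=cv2.resize(t['image'][190:260,190:290],None,fx=3,fy=3,interpolation=cv2.INTER_CUBIC)
out=np.zeros((500,800,3),np.uint8);out[:,:500]=a;out[:210,500:]=b
z=o['tcp_pos'][2]-.0724
for c,r,zz,col in(((.4659,.0928),.032,z+.08,(255,0,0)),((.4659,.0928),.0205,z,(0,255,255)),((.4662,.0928),.032,.092,(0,255,0))):
    cv2.polylines(out,[np.round(((proj(s,rim((*c,zz),r))-[200,105])*5+2)*8).astype(np.int32)],True,col,1,cv2.LINE_AA,3)
cv2.imwrite('pics/s3.png',out[:,:,::-1])
E
```

```text
[0.46651965 0.09429804 0.18069683] [ 2.27358046e+00  2.16712155e+00 -1.35474764e-03] [ 0.36126427  0.19222893 -0.60382426]
```

View pics/s3.png

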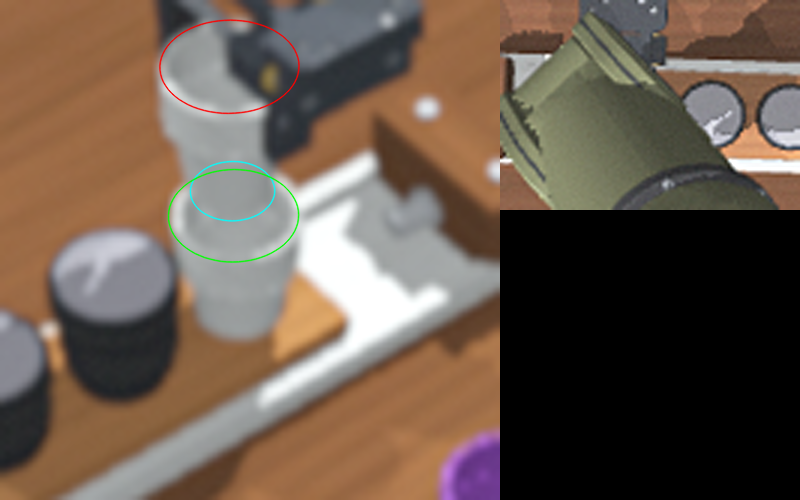

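The foot sits over the mouth. In the scene view the held pot is about 2 mm to the -y side of the rack pot, so I'll shift slightly and lower it while watching the force.

Request:
move_arm(
  increments=[
    [2,0,5,0,55],
    [2,0,12,0,55],
    [2,0,20,0,55],
    [2,0,28,0,55],
    [2,0,35,0,55],
    [2,0,41,0,55],
    [2,0,46,0,55],
    [2,0,50,0,55],
    [2,0,52,0,55],
    [2,0,52,0,55],
  ],
  squeeze=8,
)

```text
t: 9.5
tcp_pos: [0.4665, 0.0977, 0.1295]
tool_rot: [-2.272, -2.17, 0.0]
force: [-0.5, -0.7, -0.5]
finger_gap: 0.0648
grip_force: 8.0
```

Request:
move_arm(
  increments=[
    [0,0,4,0,55],
    [0,0,7,0,55],
    [0,0,10,0,55],
    [0,0,12,0,55],
    [0,0,13,0,55],
    [0,0,14,0,55],
    [0,0,14,0,55],
  ],
)

```text
t: 10.2
tcp_pos: [0.4667, 0.0977, 0.1157]
tool_rot: [2.272, 2.17, 0.0]
force: [1.0, 0.9, -0.2]
finger_gap: 0.0649
grip_force: 8.0
```

Request:
move_arm(
  increments=[
    [0,0,1,0,55],
    [0,0,2,0,55],
    [0,0,3,0,55],
    [0,0,3,0,55],
  ],
)

```text
t: 10.6
tcp_pos: [0.4671, 0.0978, 0.1133]
tool_rot: [2.271, 2.169, 0.002]
force: [-0.8, -0.3, 6.2]
finger_gap: 0.0644
grip_force: 8.0
```

There is contact at the expected height, so I'll release and look.

Request:
move_arm(
  increments=[
    [0,0,0,0,70],
    [0,0,0,0,76],
    [0,0,0,0,82],
    [0,0,0,0,88],
    [0,0,0,0,88],
    [0,0,-10,0,88],
    [0,0,-35,0,88],
    [0,0,-65,0,88],
    [0,0,-95,0,88],
    [0,0,-110,0,88],
  ],
)

```text
t: 11.6
tcp_pos: [0.4673, 0.098, 0.2256]
tool_rot: [2.271, 2.169, 0.005]
force: [0.4, 0.8, -0.0]
finger_gap: 0.0879
grip_force: 0.0
```

```bash
python3 - <<'E'
from h import *
o=robot.get_obs();print(o['tcp_pos'],o['tool_rot'],o['force'])
s=robot.grab_frame('scene');w=robot.grab_frame('wrist')
a=cv2.resize(s['image'][95:245,120:320],None,fx=3,fy=3,interpolation=cv2.INTER_CUBIC)
b=cv2.resize(w['image'][80:300,150:350],None,fx=1,fy=1)
out=np.zeros((450,800,3),np.uint8);out[:,:600]=a;out[:220,600:]=b
print(fitrim(s,(.467,.0955),.122),fitrim(s,(.467,.0955),.127),fitrim(s,(.467,.0955),.132))
cv2.polylines(out,[np.round(((proj(s,rim((.4665,.0955,.122),.032))-[120,95])*3+1)*8).astype(np.int32)],True,(255,0,0),1,cv2.LINE_AA,3)
cv2.imwrite('pics/s4.png',out[:,:,::-1])
E
```

```text
[0.46727657 0.09798701 0.22558886] [2.27084868 2.16859958 0.00485939] [ 0.39788227  0.84010421 -0.03534913]
(array([0.46610619, 0.09545928]), np.float64(-54.4957389831543)) (array([0.4702053 , 0.09192778]), np.float64(-56.83840560913086)) (array([0.47435187, 0.08877912]), np.float64(-58.94185256958008))
```

View pics/s4.png

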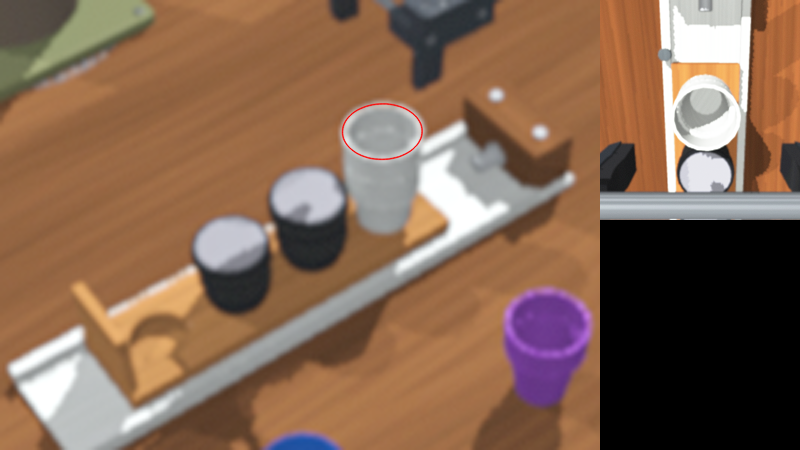

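The pot is nested, with its rim fitted at z≈0.122 as it should be, and released. The lenses are upright. Next I'll retreat behind the push plate with the fingers closed and measure the plate and pin.

Request:
move_arm(
  increments=[
    [-10,0,0,0,88],
    [-35,0,0,0,60],
    [-75,0,0,0,40],
    [-118,0,0,0,20],
    [-162,0,0,0,0],
    [-206,0,0,0,0],
    [-250,-1,0,0,0],
    [-288,-1,0,0,0],
    [-315,-1,0,0,0],
    [-325,-1,0,0,0],
  ],
  squeeze=10,
)

```text
t: 12.7
tcp_pos: [0.4485, -0.2307, 0.2212]
tool_rot: [-2.277, -2.162, 0.005]
force: [-0.1, -0.0, -0.3]
finger_gap: 0.018
grip_force: 0.0
```

```bash
python3 - <<'E'
from h import *
o=robot.get_obs();print(o['tcp_pos'],o['tool_rot'],o['force'],o['finger_gap'])
t=robot.grab_frame('top');s=robot.grab_frame('scene');w=robot.grab_frame('wrist')
print('rack seg', [(robot.recognise(p,'rack')[:2]) for p in(t,w)])
print('plate from first top crop, z=.09', [atz(t,165+u/3,130+v/3,.09)[:2].round(4) for u,v in((487,262),(497,262),(487,341),(497,341))])
print('plate scene top corners', [atz(s,120+u/3,95+v/3,.09)[:2].round(4) for u,v in((77,283),(128,345))])
print('pin tip z.021', atz(t,165+111/3,130+288/3,.021).round(4),'block near face top edge z.056',[atz(t,165+u/3,130+v/3,.056)[:2].round(4) for u,v in((86,238),(80,340))])
print('track -y end z.016',[atz(t,165+u/3,130+v/3,.016)[:2].round(4) for u,v in((543,247),(543,357))])
out=cv2.resize(w['image'],None,fx=1.5,fy=1.5,interpolation=cv2.INTER_CUBIC)
# predicted plate top outline
d=np.array([.0466,.9989]);e=np.array([d[1],-d[0]]);o_=np.array([.4606,-.0194])
pl=[(*(o_+a*e+b*d),.09) for a,b in((-.035,-.155),(.035,-.155),(.035,-.145),(-.035,-.145))]
cv2.polylines(out,[np.round(proj(w,np.array(pl))*1.5).astype(np.int32)],True,(255,0,0),1,cv2.LINE_AA)
cv2.imwrite('pics/w5.png',out[:,:,::-1])
E
```

```text
[ 0.44846226 -0.23066511  0.22117542] [-2.27676175 -2.16189924  0.00465018] [-0.10386262 -0.0149891  -0.27371892] 0.017998152001306146
rack seg [[{'extent': [224.1, 213.7, 107.4, 31.1], 'score': 0.89}], [{'extent': [221.6, 0.0, 77.8, 133.9], 'score': 0.58}]]
plate from first top crop, z=.09 [array([ 0.489, -0.165]), array([ 0.4888, -0.1743]), array([ 0.4161, -0.1625]), array([ 0.416 , -0.1717])]
plate scene top corners [array([ 0.4209, -0.1665]), array([ 0.496 , -0.1694])]
pin tip z.021 [0.4704 0.1961 0.021 ] block near face top edge z.056 [array([0.519 , 0.2151]), array([0.4211, 0.221 ])]
track -y end z.016 [array([ 0.5044, -0.235 ]), array([ 0.3959, -0.2308])]
```

View pics/w5.png

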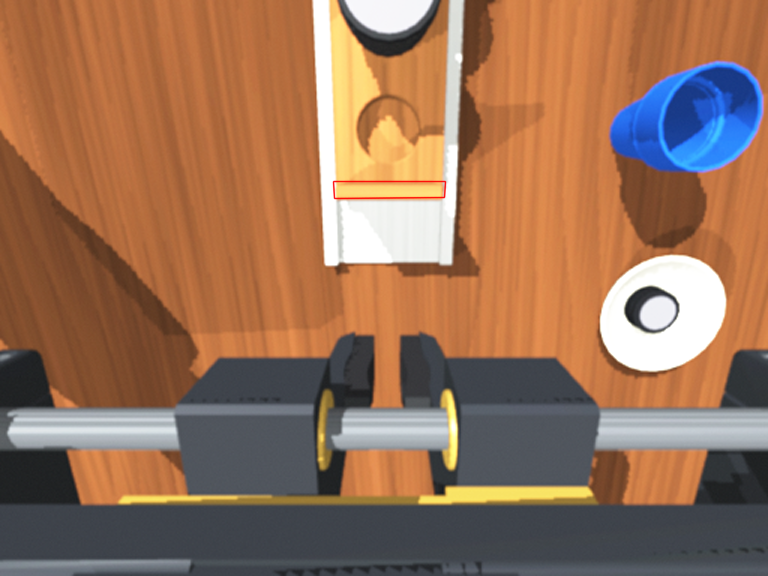

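The wrist view shows the plate exactly at the predicted outline, its top centred near (389,190). The dish and blue pot are well clear to the right. The estimated gap to the pin is about 60 mm. I'll descend.

Request:
move_arm(
  increments=[
    [0,2,8,0,0],
    [0,2,28,0,0],
    [0,2,55,0,0],
    [0,2,85,0,0],
    [0,2,112,0,0],
    [0,2,133,0,0],
    [0,2,147,0,0],
    [0,2,153,0,0],
    [0,2,153,0,0],
    [0,2,153,0,0],
  ],
)

```text
t: 13.95
tcp_pos: [0.4531, -0.2266, 0.0701]
tool_rot: [2.271, 2.17, 0.001]
force: [0.4, -0.3, -0.4]
finger_gap: 0.0006
grip_force: 0.0
```

Request:
move_arm(
  increments=[
    [5,0,0,0,0],
    [12,0,0,0,0],
    [20,0,0,0,0],
    [27,0,0,0,0],
    [33,0,0,0,0],
    [37,0,0,0,0],
    [40,0,0,0,0],
    [42,0,0,0,0],
    [43,0,0,0,0],
    [43,0,0,0,0],
  ],
)

```text
t: 14.95
tcp_pos: [0.4546, -0.1847, 0.0697]
tool_rot: [2.272, 2.168, -0.001]
force: [0.7, -2.4, -0.2]
finger_gap: 0.0005
grip_force: 1.0
```

Request:
move_arm(
  increments=[
    [1,0,0,0,0],
    [2,0,0,0,0],
    [4,0,0,0,0],
    [6,0,0,0,0],
    [9,0,0,0,0],
    [12,0,0,0,0],
    [15,0,0,0,0],
    [18,0,0,0,0],
    [21,0,0,0,0],
    [24,0,0,0,0],
  ],
)

```text
t: 15.95
tcp_pos: [0.4557, -0.1598, 0.0697]
tool_rot: [-2.272, -2.17, 0.0]
force: [0.6, -2.6, -1.4]
finger_gap: 0.0002
grip_force: 1.2
```

Request:
move_arm(
  increments=[
    [3,0,0,0,0],
    [6,0,0,0,0],
    [9,0,0,0,0],
    [12,0,0,0,0],
    [15,0,0,0,0],
    [18,0,0,0,0],
    [21,0,0,0,0],
    [23,0,0,0,0],
    [25,0,0,0,0],
    [26,0,0,0,0],
  ],
)

```text
t: 16.95
tcp_pos: [0.457, -0.1338, 0.0697]
tool_rot: [2.272, 2.17, 0.0]
force: [0.6, -1.6, 0.3]
finger_gap: 0.0
grip_force: 1.1
```

```bash
cat > obs.py <<'E'
from h import *
F=[];X=[]
for i in range(6):
    p=robot.grab_frame('top');o=robot.get_obs();F.append(o['force']);X.append(o['tcp_pos'])
print('t',o['t'],'F',np.mean(F,0).round(2),np.std(F,0).round(2),'X',np.mean(X,0).round(4),np.std(X,0).round(5))
E
python3 obs.py
```

```text
t 17.25 F [-0.15 -0.78 -0.32] [0.39 0.44 0.4 ] X [ 0.457  -0.1337  0.0697] [2.e-05 2.e-05 1.e-05]
```

Request:
move_arm(
  increments=[
    [1,0,0,0,0],
    [2,0,0,0,0],
    [3,0,0,0,0],
    [4,0,0,0,0],
    [5,0,0,0,0],
    [6,0,0,0,0],
  ],
)

```text
t: 17.85
tcp_pos: [0.4572, -0.128, 0.0697]
tool_rot: [2.272, 2.17, -0.0]
force: [0.7, -1.7, -0.9]
finger_gap: 0.0004
grip_force: 1.1
```

```bash
python3 obs.py
```

```text
t 18.15 F [-0.17 -1.38 -0.37] [0.46 0.63 0.52] X [ 0.4573 -0.1278  0.0697] [1.e-05 1.e-05 0.e+00]
```

Request:
move_arm(
  increments=[
    [0.5,0,0,0,0],
    [1,0,0,0,0],
    [1.5,0,0,0,0],
    [2,0,0,0,0],
    [2.5,0,0,0,0],
    [3,0,0,0,0],
  ],
)

```text
t: 18.75
tcp_pos: [0.4574, -0.1251, 0.0697]
tool_rot: [2.272, 2.17, -0.0]
force: [-0.1, -2.8, -0.1]
finger_gap: 0.0001
grip_force: 1.1
```

```bash
python3 obs.py
```

```text
t 19.05 F [-0.03 -1.37 -0.63] [0.43 0.55 0.28] X [ 0.4574 -0.125   0.0697] [2.e-05 1.e-05 1.e-05]
```

Request:
move_arm(
  increments=[
    [0.5,0,0,0,0],
    [1,0,0,0,0],
    [1.5,0,0,0,0],
    [2,0,0,0,0],
  ],
)

```text
t: 19.45
tcp_pos: [0.4574, -0.1234, 0.0697]
tool_rot: [2.272, 2.169, -0.001]
force: [-0.6, -3.1, -0.9]
finger_gap: 0.0005
grip_force: 1.6
```

```bash
python3 obs.py
```

```text
t 19.75 F [-0.3  -3.26 -0.59] [0.59 0.57 0.41] X [ 0.4574 -0.1233  0.0697] [2.e-05 1.e-05 1.e-05]
```

Request:
move_arm(
  increments=[
    [0.5,0,0,0,0],
    [1,0,0,0,0],
    [1.5,0,0,0,0],
    [2,0,0,0,0],
  ],
)

```text
t: 20.15
tcp_pos: [0.4575, -0.1215, 0.0697]
tool_rot: [2.272, 2.169, -0.001]
force: [0.7, -5.6, -0.6]
finger_gap: 0.0006
grip_force: 2.5
```

```bash
python3 obs.py
```

```text
t 20.45 F [-0.43 -5.31 -0.7 ] [0.42 0.23 0.71] X [ 0.4575 -0.1214  0.0697] [1.e-05 1.e-05 1.e-05]
```

Request:
move_arm(
  increments=[
    [0.5,0,0,0,0],
    [1,0,0,0,0],
    [1.5,0,0,0,0],
    [2,0,0,0,0],
  ],
)

```text
t: 20.85
tcp_pos: [0.4575, -0.12, 0.0697]
tool_rot: [2.273, 2.168, -0.002]
force: [0.2, -7.1, -0.9]
finger_gap: 0.0006
grip_force: 3.3
```

```bash
python3 obs.py
```

```text
t 21.15 F [-0.41 -6.02 -0.74] [0.32 0.57 0.35] X [ 0.4574 -0.1199  0.0697] [1.e-05 1.e-05 1.e-05]
```

The spring slope is about 1 N/mm with contact at y≈-0.125, so the pin is now in about 5 mm. It needs 2 mm more.

Request:
move_arm(
  increments=[
    [0.5,0,0,0,0],
    [1,0,0,0,0],
    [1.5,0,0,0,0],
    [2,0,0,0,0],
    [2.3,0,0,0,0],
    [2.3,0,0,0,0],
  ],
)

```text
t: 21.75
tcp_pos: [0.4574, -0.1184, 0.0698]
tool_rot: [2.273, 2.167, -0.003]
force: [-1.5, -7.4, -0.2]
finger_gap: 0.0004
grip_force: 3.9
```

```bash
sed -i 's/range(6)/range(12)/' obs.py; python3 obs.py
```

```text
t 22.35 F [-0.31 -7.88 -1.11] [0.41 0.39 0.54] X [ 0.4574 -0.1184  0.0697] [1.e-05 2.e-05 1.e-05]
```

Request:
move_arm(
  increments=[
    [0.3,0,0,0,0],
    [0.5,0,0,0,0],
    [0.5,0,0,0,0],
    [0.5,0,0,0,0],
    [0.5,0,0,0,0],
    [0.5,0,0,0,0],
    [0.5,0,0,0,0],
    [0.5,0,0,0,0],
    [0.5,0,0,0,0],
    [0.5,0,0,0,0],
  ],
)

```text
t: 23.35
tcp_pos: [0.4573, -0.1181, 0.0697]
tool_rot: [2.273, 2.167, -0.004]
force: [0.4, -8.0, -2.0]
finger_gap: 0.001
grip_force: 4.1
```

```bash
python3 obs.py; python3 - <<'E'
from h import *
p=robot.grab_frame('scene')
for n in('lens_a','rack_pot','rack'):
    print(n,[(x['extent'],round(x['score'],2)) for x in robot.recognise(p,n)[:3]])
E
```

```text
t 23.95 F [-0.59 -8.06 -1.29] [0.48 0.4  0.37] X [ 0.4573 -0.1181  0.0697] [2.e-05 2.e-05 1.e-05]
lens_a [([209.4, 157.6, 24.1, 26.6], 0.69), ([233.0, 138.0, 23.3, 33.4], 0.67)]
rack_pot [([257.3, 145.5, 24.2, 15.8], 0.69)]
rack [([183.8, 149.6, 105.3, 65.0], 0.82), ([256.6, 143.4, 26.6, 20.0], 0.36)]
```

Request:
move_arm(
  increments=[
    [0,0,0,0,0],
    [0,0,0,0,0],
    [0,0,0,0,0],
    [0,0,0,0,0],
    [0,0,0,0,0],
    [0,0,0,0,0],
    [0,0,0,0,0],
    [0,0,0,0,0],
    [0,0,0,0,0],
    [0,0,0,0,0],
  ],
)

```text
t: 25.15
tcp_pos: [0.4573, -0.1181, 0.0697]
tool_rot: [2.273, 2.167, -0.004]
force: [-0.1, -7.6, -0.9]
finger_gap: 0.0003
grip_force: 4.1
```

Request:
move_arm(
  increments=[
    [0,0,0,0,0],
    [0,0,0,0,0],
    [0,0,0,0,0],
    [0,0,0,0,0],
    [0,0,0,0,0],
    [0,0,0,0,0],
    [0,0,0,0,0],
    [0,0,0,0,0],
    [0,0,0,0,0],
    [0,0,0,0,0],
  ],
)

```text
t: 26.15
tcp_pos: [0.4573, -0.1181, 0.0698]
tool_rot: [2.273, 2.167, -0.004]
force: [-0.4, -8.1, -0.8]
finger_gap: 0.0005
grip_force: 4.1
```

Request:
move_arm(
  increments=[
    [0,0,0,0,0],
    [0,0,0,0,0],
    [0,0,0,0,0],
    [0,0,0,0,0],
    [0,0,0,0,0],
    [0,0,0,0,0],
    [0,0,0,0,0],
    [0,0,0,0,0],
    [0,0,0,0,0],
    [0,0,0,0,0],
  ],
)

```text
t: 27.15
tcp_pos: [0.4574, -0.1181, 0.0698]
tool_rot: [2.273, 2.167, -0.004]
force: [-0.3, -7.2, -1.2]
finger_gap: 0.0006
grip_force: 4.1
```

```bash
python3 obs.py
```

```text
t 27.75 F [-0.53 -8.05 -1.01] [0.56 0.44 0.49] X [ 0.4573 -0.1181  0.0697] [1.e-05 1.e-05 1.e-05]
```

```bash
python3 - <<'E'
from h import *
p=robot.grab_frame('scene');print(fitrim(p,(.4695,.161),.122,span=.008))
o=robot.get_obs();print(o['t'],o['force'],o['tcp_pos']);
x=robot.finish_job();print(x)
E
```

```text
(array([0.46946321, 0.16296763]), np.float64(-51.59183120727539))
27.8 [-0.54325605 -8.27507093 -1.03890604] [ 0.45734694 -0.11807013  0.06974813]
the job is handed in; nothing more can be done
None
```

The spare pot is nested in the rack pot and released, and I handed the job in with the arm still pressing the rack against the pin: about 7 mm in by force and position readings (about 7 N on the spring after friction), held steady for just over 4 s.

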